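# Change the scent capsule in the hallway diffuser

## Robot

A 7-joint arm with a two-finger parallel gripper is mounted at the origin on the work surface. World frame = base frame: x ahead of the robot, y to its left, z up, the work surface at z = 0. Lengths are in m, angles in rad, forces in N, time in s.
With the tool pointing down it reaches from about 0.425 to 0.825 m from the base axis. Payload 3.6 kg.
Tool frame: the origin (TCP) lies between the finger pads, 19 mm behind the fingertips; this is the grasp point; z points along the fingers, y is the line along which they close (so a half turn about z gives the same grasp; the last joint's range is limited). The gripper opens to 93 mm and grips with 3 to 60 N. Pads are 15 mm wide; open, the fingers measure 128 mm over their backs; the gripper's body (75 mm by 188 mm) begins 65 mm behind the grasp point.
Start: joints at [1.117, 0.615, -0.013, 1.423, 0.008, 1.103, -0.04], TCP at [0.269, -0.592, 0.237] pointing down, gripper open.
Joint ranges: [-3.12, 3.12], [-0.3, 2.06], [-1.34, 1.32], [0.26, 2.42], [-1.36, 4.5], [0.01, 1.98], [-2.84, 2.84]. Speed limits (rad/s): [2.79, 2.79, 3.14, 3.14, 3.14, 3.14, 3.14].

## Interface

Orientations are given as a unit quaternion [x, y, z, w].
In Python, from station import r gives the robot as it stands. The module is installed in compiled form; this text tells all that it offers.
- The arm moves only by the shell command python3 -m handwheel 'ROWS' [FORCE]. ROWS is text: rows parted by semicolons, each of 5 numbers parted by spaces: the shift along the tool's x, y, z in cm, then the turn about the tool's z in degrees, then the opening, from 0 (shut) to 1 (fully open). In form: dx dy dz yaw jaw; .... A call has 1 to 12 rows; each row is the pose to reach, as a shift and turn from the pose commanded when the call began, along the tool's axes at that moment; what a row does not reach only later rows make up. A row lasts 1/10 s, in which the tool goes at most 50 mm and 8.59 degrees, less where a joint would pass 70% of its speed; a pose out of reach is approached as far as the arm can. A call with a gripper value outside its range is refused whole. The fingers move at their own pace and stop on an object; FORCE is the grip in N (left out, the last holds). Time passes only in rows, so rows that repeat a pose let the fingers close. It gives the time, the measured TCP pose, the force, the opening and the grip force at its end, in the units of the state.
- r.get_obs(): the state, without advancing time (a new reading comes with each control period).
- r.camera(name): name is "scene" or "top" or "wrist"; returns a dict with "pixels" (384x512x3 uint8, red, green, blue), "camera_matrix" (3x3 intrinsics, pixels), "rvec" (rotation vector, rad) and "tvec" (3), from world to camera coordinates, as OpenCV has them. Camera axes: x right, y down, z forward; pixel columns grow to the right and rows downward; lengths in m; the calibration is good to about 2 mm. The wrist camera is an equidistant fisheye: a pixel r from the principal point sees the ray r / f radians off the axis. A picture is of the moment at which its call begins. There is no depth.
- r.close_job(): hands the job in; it is judged then, once.
Trained networks look in the newest picture that a camera, given by its name, has taken for a name from the list of things; names that differ only in an ending like _2 or _b are one class to them, and where a whole thing is asked for, a point or a joint stands for the part that bears it (a point fixed in the world has none). Each returns a list of dicts, best first, with "conf" (0 to 1); they miss things now and then, are a little off and sometimes report something else, mostly with a low value. They report only what shows in the picture. A call takes as long as a camera call. They do not tell look-alikes from the thing itself.
- r.boxes_of(query, camera): "box" ([left, top, right, bottom] in pixels, round what is visible of it).
- r.cut_out(query, camera): "mask" (384x512 bool, what is visible of it) and "box" ([left, top, right, bottom] in pixels, round what is visible of it).
- r.mark_of(query, camera): "centre" ([column, row] in pixels: a listed point, or the origin of a listed thing).
The state is a dict: "time": time; "joint_pos": joint angles; "joint_velocities": joint speeds; "joint_torque": joint torques, N m; "ee_pos": TCP position; "orientation": TCP orientation; "wrist_force": force on the tool from outside, world axes, zero at the start; "ft_torque": the same for the moment, N m; "gripper_width": finger opening in m; "finger_force": force on a finger pad.
Only numpy, scipy, OpenCV 4.12 (cv2) and the standard library are available. Lean on these libraries where they do the work, as an engineer would, in place of code of your own. Each camera call takes 0.05 s, during which the arm holds its last target. There are 200 camera calls.

## Task

Change the capsule in the scent diffuser: pull out the spent capsule (black grip, pale body) and stand it upright, fully down, in the empty well of the wooden capsule rack, then take the fresh capsule (white grip, amber body) from the rack, turn it until its cross-shaped splines mesh with the cross-shaped socket, and push it fully home against the spring until its shoulder is flush on the brass head. Finish while still gripping the fresh capsule and pressing it fully home: do not let go, since the spring lifts it out again. Leave the other things on the console where they are.

Things in the scene. Friction and masses are not known exactly. Their poses are not given: they have to be found in the camera images.
- diffuser: Scent diffuser, fixed: round chalk-white stone foot 128 mm across, 50 mm high, carrying a square brass head 64 x 64 mm up to 96 mm. In the head's top is a vertical plus-shaped socket parallel to its sides: two crossed slots, each 11.4 mm wide, 38 mm long, 46 mm deep. Origin: centre of the underside, on the console; z up, x and y along the slots.
- socket (a point): Centre of the socket's mouth, level with the flat top of the brass head (96 mm above the console); axes as the diffuser's.
- plunger (a joint): White spring plunger (13 mm across) at the centre of the socket, its top 24 mm below the mouth when free. Value in m: 0 free, grows as it is pressed down, 0.008 when a capsule is fully home (travel ends at 0.012). It pushes up with 2.8 N at 0 and 8.4 N at 0.008.
- spent: Spent capsule, 84-156 g, loose: pale grey body, black shoulder, cap and grip bar. Origin: centre of its shoulder's underside; z up. Above it: shoulder 48 mm across (0-6 mm), body 40 across (6-36), cap 43 across (36-42), flat grip bar 36 long along x, 14 thick along y (42-68). It starts in the socket, upright and meshed, on the plunger, origin 8 mm above the mouth; no latch.
- spent_grip (a point): Point on the spent capsule's axis 64 mm above its origin (4 mm below the bar's top), a good TCP place, fingers closing along the capsule's y. The grey stem under each capsule is 32 mm long: plus-shaped fins along its x and y, 8 mm thick, 34 mm tip to tip, rounded lower edges, 0-22 mm down, then a round pilot 13 mm across, chamfered tip, 22-32 mm down.
- fresh: Fresh capsule, same shape, frame and mass range, loose: amber body, white shoulder, cap and grip bar. Starts in one rack well on its shoulder, at any yaw. Meshes at every quarter turn. Fins not lined up rest on the head with the origin 22 mm above the mouth; meshed, it slides freely to 8 mm above, where it meets the plunger, then against the spring to 0 (home).
- fresh_grip (a point): Point on the fresh capsule's axis, 64 mm above its origin (4 mm below the top of the grip bar).
- rack: Dark wooden capsule rack, fixed, does not shift: block 90 x 185 x 42 mm high (185 along its y), with two round wells 41 mm across and 36 mm deep, 95 mm apart. Origin: centre of the underside; z up. At the start one well holds the fresh capsule and the other is empty.
- rack_hole0 (a point): Centre of the mouth of one rack well, level with the rack's top (42 mm above the console).
- rack_hole1 (a point): Centre of the mouth of the other rack well.
- tealight: Bystander: small green glass tea-light cup, 38 mm across, 18 mm high.
- matchbox: Bystander: red and white matchbox, 35 x 52 x 15 mm.
- keys: Bystander: bunch of brass keys, 3 mm high, about 80 mm long.
- glasses_case: Bystander: brown spectacle case, 65 x 160 x 36 mm.
- remote: Bystander: black remote control, 45 x 150 x 18 mm.
- candle: Bystander: amber candle jar with wooden lid, 76 mm across, 85 mm high, at the back.
There are look-alikes about, which are no part of the job. There is more than one size of the spent; the job needs the middle-sized.

How it is judged:
By the outcome, as a careful person would: the job done as asked, in the order asked, and still so for the second after the job is handed in, while the arm keeps its last pose, push and grip.
It also fails if it takes over 51 s, if anything falls off the work surface, if the arm or the gripper's body presses on something with over 40 N, if the wrist force passes 120 N, or if a joint passes its speed limit or range.

## Working session

There is one attempt and no reset: what is moved stays moved. The work goes in short steps, Python scripts to look and compute and a shell command to move; the robot and the scene stay as the last step left them, time stands still between calls to the robot, and variables do not carry over. Pictures are saved under pics/ and viewed, at most 10 in all, crops included, and the job is handed in when it is done.

```bash
mkdir -p pics
cat > h.py <<'E'
import numpy as np, cv2
from station import r
from scipy.spatial.transform import Rotation as R
def cam(n):
    c=r.camera(n); c={k:np.array(v) for k,v in c.items()}; return c
def proj(c,P): return cv2.projectPoints(np.array(P,float).reshape(-1,1,3),c['rvec'].astype(float),c['tvec'].astype(float),c['camera_matrix'],None)[0].reshape(-1,2)
def ray(c,uv,fish=False):
    K=c['camera_matrix']; x=(uv[0]-K[0,2])/K[0,0]; y=(uv[1]-K[1,2])/K[1,1]
    if fish:
        t=np.hypot(x,y); s=np.sin(t)/max(t,1e-9); d=np.array([x*s,y*s,np.cos(t)])
    else: d=np.array([x,y,1.])
    M=cv2.Rodrigues(c['rvec'].astype(float))[0]
    return -M.T@c['tvec'].ravel(), M.T@d
def at(c,uv,z,fish=False):
    o,d=ray(c,uv,fish); return o+d*(z-o[2])/d[2]
E
python3 - <<'E'
from h import *
ims=[]
for n in ['top','scene']:
    c=cam(n); cv2.imwrite(f'pics/{n}0.png',cv2.resize(c['pixels'][:,:,::-1],(768,576),interpolation=cv2.INTER_CUBIC))
    o,d=ray(c,(256,192)); print(n,o.round(3),d.round(3),c['camera_matrix'][0,0])
    for q,z in [('socket',.096),('spent',.104),('spent_grip',.168),('fresh',.042),('fresh_grip',.106),('rack',0),('rack_hole0',.042),('rack_hole1',.042),('diffuser',0)]:
        for m in r.mark_of(q,n)[:4]: print(q,np.round(m['centre'],1),round(m['conf'],2),at(c,m['centre'],z).round(3))
o=r.get_obs(); print(o['ee_pos'],o['orientation'],o['time'])
E
```

```text
top [0.314 0.002 1.44 ] [ 0.189 -0.023 -0.982] 481.3575381892897
socket [200.  219.4] 0.64 [0.49  0.126 0.096]
socket [243.7 143. ] 0.6 [0.717 0.01  0.096]
spent [181.9 176.2] 0.68 [0.611 0.182 0.104]
spent [197.7 223.2] 0.66 [0.478 0.131 0.104]
spent [193.9 269.6] 0.52 [0.35  0.136 0.104]
spent_grip [178.8 168.6] 0.93 [0.617 0.183 0.168]
spent_grip [198.3 216.5] 0.82 [0.488 0.124 0.168]
spent_grip [191.3 266.8] 0.41 [0.355 0.136 0.168]
spent_grip [205.8 223.9] 0.28 [0.469 0.104 0.168]
fresh [276.5 241.7] 0.52 [ 0.439 -0.094  0.042]
fresh_grip [280.7 235.2] 0.54 [ 0.451 -0.101  0.106]
rack [281.5 224.6] 0.87 [ 0.494 -0.111  0.   ]
rack [313.3 135.1] 0.64 [ 0.778 -0.205  0.   ]
rack [395.9 195.7] 0.56 [ 0.594 -0.459  0.   ]
rack_hole0 [279.8 239.5] 0.63 [ 0.445 -0.103  0.042]
rack_hole0 [287.7 208.1] 0.57 [ 0.538 -0.125  0.042]
rack_hole1 [279.8 239.5] 0.63 [ 0.445 -0.103  0.042]
rack_hole1 [287.7 208.1] 0.57 [ 0.538 -0.125  0.042]
diffuser [207.2 226.4] 0.95 [0.482 0.112 0.   ]
scene [ 0.914 -0.425  1.124] [-0.324  0.356 -0.876] 403.4699467028499
socket [268.5 155.7] 0.71 [0.478 0.11
[... 412 characters left out ...]
 271.2] 0.36 [ 0.406 -0.439  0.106]
rack [225.6 218.5] 0.76 [ 0.489 -0.1   -0.   ]
rack [343.  115.4] 0.66 [0.525 0.466 0.   ]
rack_hole0 [218.7 207.9] 0.96 [ 0.465 -0.1    0.042]
rack_hole0 [235.8 225.6] 0.71 [ 0.543 -0.109  0.042]
rack_hole0 [315.4 243.9] 0.19 [ 0.753 -0.001  0.042]
rack_hole0 [273.9 170.3] 0.16 [0.504 0.11  0.042]
rack_hole1 [218.7 207.9] 0.96 [ 0.465 -0.1    0.042]
rack_hole1 [235.8 225.6] 0.71 [ 0.543 -0.109  0.042]
rack_hole1 [315.4 243.9] 0.19 [ 0.753 -0.001  0.042]
rack_hole1 [273.9 170.3] 0.16 [0.504 0.11  0.042]
diffuser [273.4 172.8] 0.94 [0.493 0.123 0.   ]
[ 0.26907635 -0.59163932  0.23743524] [ 9.77313824e-01  2.11796333e-01 -8.81164806e-06 -4.34511777e-05] 1.0
```

View pics/top0.png

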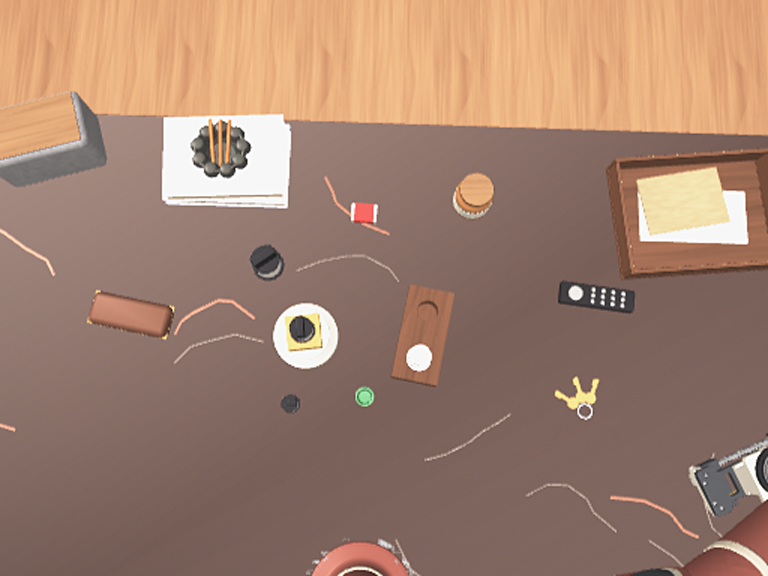

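View pics/scene0.png

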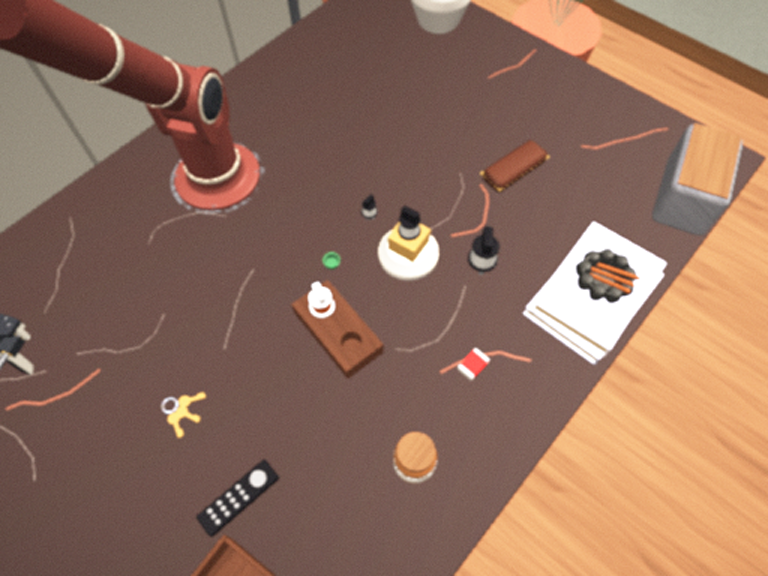

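The top view shows the diffuser at about (303,333) with the middle-sized spent capsule in it. The large look-alike is at (266,262) and the small one at (290,403). The rack's fresh capsule is at (419,357) and its empty well at (428,310). The scene view agrees. I'll go above the rack and diffuser for a wrist look.

```bash
python3 -m handwheel '41 -34 -5 0 1;41 -34 -5 0 1;41 -34 -5 0 1;41 -34 -5 0 1;41 -34 -5 0 1;41 -34 -5 0 1;41 -34 -5 0 1;41 -34 -5 0 1;41 -34 -5 0 1;41 -34 -5 0 1;41 -34 -5 0 1;41 -34 -5 0 1' 20
python3 - <<'E'
from h import *
c=cam('wrist'); cv2.imwrite('pics/w0.png',cv2.resize(c['pixels'][:,:,::-1],(768,576),interpolation=cv2.INTER_CUBIC))
print(c['camera_matrix'].round(1),ray(c,(256,192),True))
for q,z in [('socket',.096),('spent_grip',.168),('fresh_grip',.106),('rack_hole0',.042),('diffuser',0)]:
    for m in r.mark_of(q,'wrist')[:4]: print(q,np.round(m['centre'],1),round(m['conf'],2),at(c,m['centre'],z,True).round(3))
o=r.get_obs(); print(o['ee_pos'],o['orientation'],o['time'])
E
```

```text
time: 2.2
ee_pos: [0.5041, -0.1055, 0.2882]
orientation: [0.976, 0.217, 0.002, -0.001]
wrist_force: [-0.0, -0.5, -0.1]
gripper_width: 0.0928
finger_force: 0.0
[[297.3   0.  251.5]
 [  0.  297.3 190.7]
 [  0.    0.    1. ]] (array([ 0.57530302, -0.0719088 ,  0.43672391]), array([-0.25027495, -0.1313376 , -0.95922515]))
socket [ 83.7 114.2] 0.74 [0.487 0.122 0.096]
spent_grip [ 58.7 192.4] 0.96 [0.412 0.088 0.168]
spent_grip [ 47.6 115.7] 0.67 [0.488 0.127 0.168]
fresh_grip [226.3 215.9] 0.72 [ 0.447 -0.098  0.106]
rack_hole0 [228.5 199.1] 0.76 [ 0.447 -0.096  0.042]
rack_hole0 [275.3 143. ] 0.64 [ 0.545 -0.12   0.042]
diffuser [115.8 114.4] 0.65 [0.483 0.12  0.   ]
[ 0.50081611 -0.11434951  0.28733766] [ 9.77678536e-01  2.10105758e-01 -4.03367398e-04  2.97883312e-04] 2.5
```

View pics/w0.png

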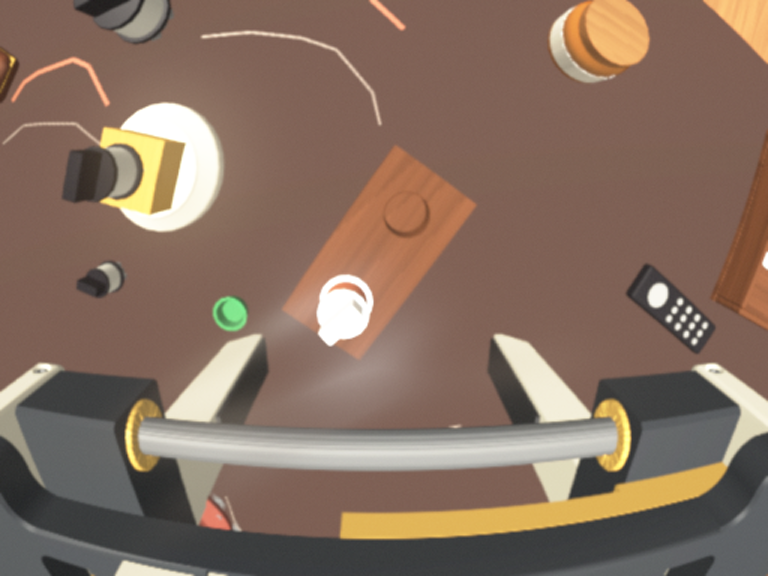

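The wrist view shows the brass head at about (145,165) and its capsule grip at (85,172). The rack's empty well is at (406,213) and the fresh grip at (343,315). I'll move over the diffuser and measure the yaw.

```bash
python3 -m handwheel '4 -20 1 0 1;4 -20 1 0 1;4 -20 1 0 1;4 -20 1 0 1;4 -20 1 0 1;4 -20 1 0 1'
python3 - <<'E'
from h import *
c=cam('wrist'); cv2.imwrite('pics/w1.png',cv2.resize(c['pixels'][:,:,::-1],(768,576),interpolation=cv2.INTER_CUBIC))
for q,z in [('socket',.096),('spent_grip',.168),('spent',.104),('diffuser',0)]:
    for m in r.mark_of(q,'wrist')[:4]: print(q,np.round(m['centre'],1),round(m['conf'],2),at(c,m['centre'],z,True).round(3))
o=r.get_obs(); print(o['ee_pos'],o['orientation'],o['time'])
for n in ['spent','diffuser']:
  for m in r.cut_out(n,'wrist'): print(n,m['conf'],m['box'])
# yellow head edges
h=cv2.cvtColor(c['pixels'],cv2.COLOR_RGB2HSV); 
m=cv2.inRange(h,(15,90,120),(35,255,255)); m[230:]=0
ys,xs=np.nonzero(m); P=np.array([at(c,(x,y),.096,True)[:2] for x,y in zip(xs,ys)],np.float32)
print(len(P),cv2.minAreaRect(P))
E
```

```text
time: 3.1
ee_pos: [0.4549, 0.0864, 0.2775]
orientation: [0.977, 0.213, -0.0, 0.0]
wrist_force: [-0.6, 0.6, -0.1]
gripper_width: 0.0928
finger_force: 0.0
spent_grip [175.8 222.3] 0.82 [0.399 0.141 0.168]
spent_grip [229.1 145.1] 0.59 [0.487 0.123 0.168]
spent [224.9  14.9] 0.97 [0.607 0.188 0.104]
spent [228.9 137.8] 0.89 [0.485 0.128 0.104]
spent [183.  209.5] 0.57 [0.386 0.144 0.104]
diffuser [240.1 132.1] 0.66 [0.485 0.119 0.   ]
[0.45568552 0.0839634  0.27743605] [ 9.77777442e-01  2.09645294e-01 -2.71487544e-05  3.52952548e-04] 3.35
spent 0.66 [207.8, 115.6, 256.5, 167.4]
spent 0.65 [197.4, 0.0, 245.5, 37.2]
spent 0.61 [167.0, 197.2, 197.9, 226.6]
diffuser 0.65 [207.2, 114.9, 256.2, 165.2]
diffuser 0.61 [191.3, 85.0, 283.5, 176.2]
2114 ((0.5943831205368042, 0.11288374662399292), (0.25922897458076477, 0.7284330725669861), 27.032424926757812)
```

View pics/w1.png

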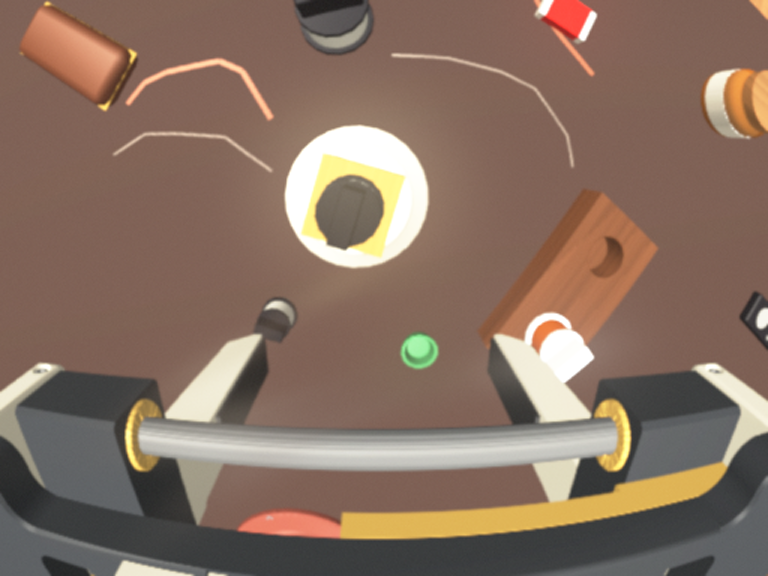

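The head's corners show at about (328,155), (404,178), (382,256) and (303,235), with the grip bar running from (355,182) to (340,247). I'll work these out numerically.

Run:
```python
from h import *
c=cam('wrist')
h=cv2.cvtColor(c['pixels'],cv2.COLOR_RGB2HSV)
m=cv2.inRange(h,(15,90,120),(35,255,255)); k=np.zeros_like(m); k[90:180,192:280]=m[90:180,192:280]
ys,xs=np.nonzero(k); P=np.array([at(c,(x,y),.096,True)[:2] for x,y in zip(xs,ys)],np.float32)
q=cv2.minAreaRect(P); print(q); cv2.boxPoints(q)
# bar edges from picture (768 px)
a=[at(c,np.array(p)/1.5,.172,True)[:2] for p in [(341,186),(366,189),(352,248),(327,245)]]
a=np.array(a); print(a.round(4), a.mean(0)); d=(a[0]+a[1]-a[2]-a[3]); print('bar yaw',np.degrees(np.arctan2(d[1],d[0])))
big=cv2.resize(c['pixels'][100:180,195:285],None,fx=6,fy=6,interpolation=cv2.INTER_CUBIC)[:,:,::-1]
f=c['pixels'][190:262,330:415]; big2=cv2.resize(f,(480,480*72//85),interpolation=cv2.INTER_CUBIC)[:,:,::-1]
big=np.clip(big*1.0,0,255); H=max(big.shape[0],big2.shape[0]); o=np.zeros((H,300+big2.shape[1]+260,3),np.uint8)
o=np.zeros((480,800,3),np.uint8); b=cv2.resize(big,(400,356)); g=255*(b/255)**.5; o[:356,:400]=g; b2=cv2.resize(big2,(400,339)); o[:339,400:]=b2
cv2.imwrite('pics/crop1.png',o)
```

```text
((0.48743823170661926, 0.12296435236930847), (0.06290242075920105, 0.0618094764649868), 8.062644958496094)
[[0.5049 0.1302]
 [0.5091 0.1165]
 [0.4745 0.11  ]
 [0.4702 0.124 ]] [0.48964406 0.12019064]
bar yaw 10.326559430486643
```

View pics/crop1.png

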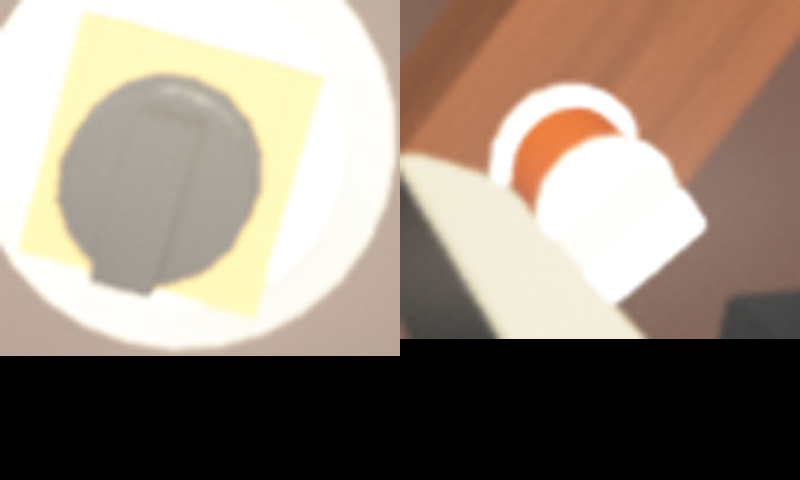

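```bash
python3 -m handwheel '4.5 -2 4 8 1;4.5 -2 4 16.2 1;4.5 -2 4 16.2 1;4.5 -2 4 16.2 1'
python3 - <<'E'
from h import *
c=cam('wrist')
for i in range(3):
    o=r.get_obs(); print(o['ee_pos'].round(4) if hasattr(o['ee_pos'],'round') else o['ee_pos'],2*np.degrees(np.arctan2(o['orientation'][1],o['orientation'][0]))); 
    if i<2: cam('wrist')
cv2.imwrite('pics/w2.png',cv2.resize(c['pixels'][:,:,::-1],(768,576),interpolation=cv2.INTER_CUBIC))
E
```

```text
time: 3.9
ee_pos: [0.4877, 0.1224, 0.2375]
orientation: [0.997, 0.073, -0.0, 0.0]
wrist_force: [-0.0, -0.2, -1.1]
gripper_width: 0.093
finger_force: 0.0
[0.4878 0.1222 0.238 ] 8.340585986046168
[0.4879 0.1221 0.2383] 8.293383556872884
[0.4879 0.1221 0.2384] 8.262503178779959
```

View pics/w2.png

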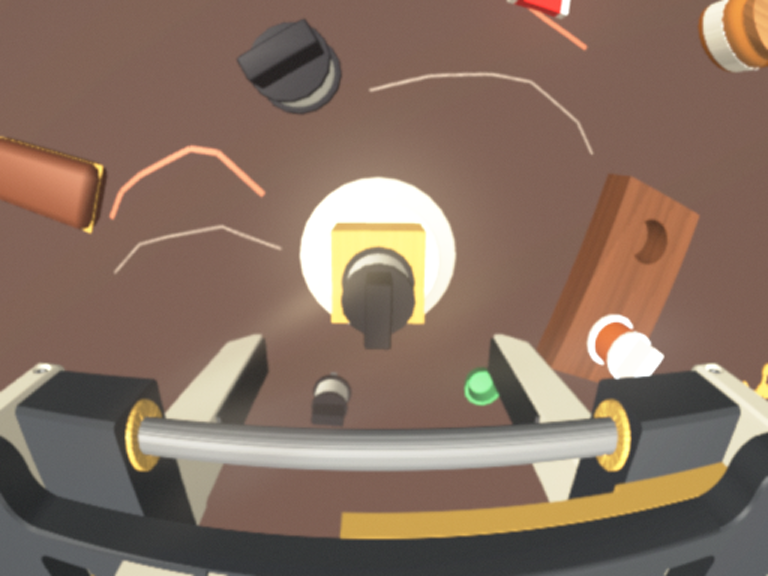

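The view shows the head square to the tool, with the bar centred between the fingers at column 378. Now I'll descend, grip and lift.

```bash
python3 -m handwheel '0 0 4 0 1;0 0 6.9 0 0.7;0 0 6.9 0 0.3;0 0 6.9 0 0.05;0 0 6.9 0 0;0 0 6.9 0 0;0 0 6.9 0 0;0 0 6.9 0 0' 35
```

```text
time: 4.85
ee_pos: [0.4882, 0.1231, 0.1692]
orientation: [0.997, 0.072, 0.001, -0.0]
wrist_force: [0.3, -0.5, 0.3]
gripper_width: 0.0416
finger_force: 0.0
```

```bash
python3 -m handwheel '0 0 0 0 0;0 0 0 0 0;0 0 0 0 0;0 0 0 0 0;0 0 0 0 0;0 0 0 0 0' 35
```

```text
time: 5.45
ee_pos: [0.4877, 0.1231, 0.1684]
orientation: [0.997, 0.072, -0.0, -0.0]
wrist_force: [-0.5, -0.6, -0.3]
gripper_width: 0.0135
finger_force: 34.9
```

```bash
python3 -m handwheel '0 0 -2 0 0;0 0 -4 0 0;0 0 -6 0 0;0 0 -6 0 0'; python3 -c "
from h import *
o=r.get_obs();print(o['ee_pos'],o['orientation'],o['gripper_width'],o['finger_force'],o['wrist_force'])"
```

```text
time: 5.85
ee_pos: [0.4894, 0.1235, 0.2306]
orientation: [0.997, 0.072, 0.003, -0.001]
wrist_force: [0.3, -0.1, -0.7]
gripper_width: 0.0135
finger_force: 34.9
[0.48943359 0.12350731 0.2306216 ] [ 9.97406537e-01  7.19166620e-02  2.79888146e-03 -6.00359980e-04] 0.013526528467455666 34.93441343307495 [ 0.27017736 -0.06498165 -0.69559546]
```

```bash
python3 -m handwheel '-4 23 -2 0 0;-4 23 -2 0 0;-4 23 -2 0 0;-4 23 -2 0 0;-4 23 -2 0 0;-4 23 -2 0 0;-4 23 -2 0 0'
python3 - <<'E'
from h import *
c=cam('wrist');c=cam('wrist'); cv2.imwrite('pics/w3.png',cv2.resize(c['pixels'][:,:,::-1],(768,576),interpolation=cv2.INTER_CUBIC))
for q,z in [('rack_hole0',.042),('fresh',.042),('fresh_grip',.106)]:
    for m in r.mark_of(q,'wrist')[:4]: print(q,np.round(m['centre'],1),round(m['conf'],2),at(c,m['centre'],z,True).round(3))
o=r.get_obs();print(o['ee_pos'],o['orientation'],o['time'])
E
```

```text
time: 6.55
ee_pos: [0.4805, -0.1107, 0.2473]
orientation: [0.997, 0.071, -0.001, -0.001]
wrist_force: [-0.3, 1.0, -0.6]
gripper_width: 0.0137
finger_force: 34.9
rack_hole0 [265.3 123.6] 0.74 [ 0.54  -0.116  0.042]
fresh [240.6 197.2] 0.87 [ 0.445 -0.099  0.042]
[ 0.48133253 -0.10857595  0.24813797] [ 9.97288228e-01  7.35930358e-02 -2.65683340e-04 -4.29545875e-04] 6.8
```

View pics/w3.png

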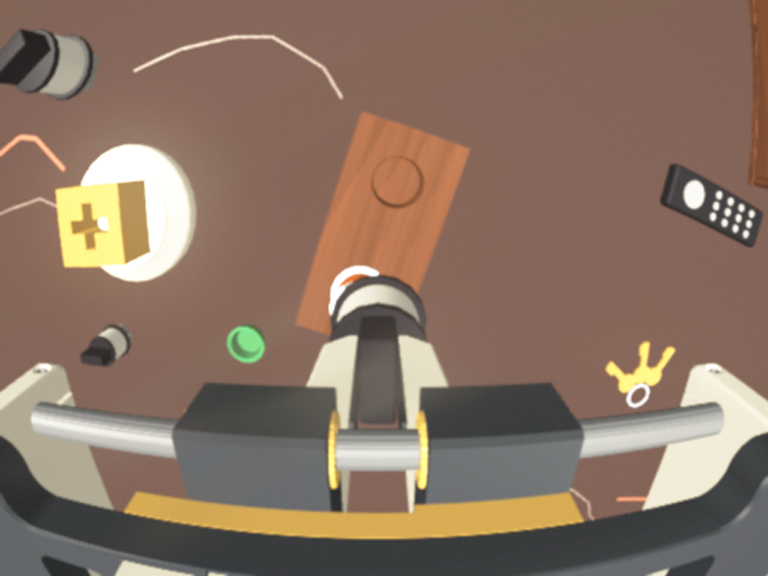

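The view shows the spent capsule held and the empty well mouth ellipse around (397,181). The socket cross is at (90,224). I'll fit the mouth circle and the socket precisely.

```bash
cat >> h.py <<'E'
def projw(c,P):
    M=cv2.Rodrigues(c['rvec'].astype(float))[0]; p=np.atleast_2d(P)@M.T+c['tvec'].ravel()
    n=np.hypot(p[:,0],p[:,1]); t=np.arctan2(n,p[:,2]); K=c['camera_matrix']
    return np.c_[K[0,0]*t*p[:,0]/n+K[0,2],K[1,1]*t*p[:,1]/n+K[1,2]]
def samp(g,uv): return cv2.remap(g,uv[:,0].astype(np.float32)[None],uv[:,1].astype(np.float32)[None],cv2.INTER_LINEAR)[0]
E
python3 - <<'E'
from h import *
c=cam('wrist'); g=cv2.GaussianBlur(cv2.cvtColor(c['pixels'],cv2.COLOR_RGB2GRAY).astype(np.float32),(0,0),.7)
a=np.linspace(0,2*np.pi,72,endpoint=False); C=np.c_[np.cos(a),np.sin(a),0*a]
res=[]
for x in np.arange(.53,.555,.0005):
  for y in np.arange(-.13,-.105,.0005):
    o=np.array([x,y,.042]); d=samp(g,projw(c,o+C*.0225))-samp(g,projw(c,o+C*.0190)); res.append((np.clip(d,-5,30).mean(),x,y))
print(sorted(res)[-3:])
# rack top corners from picture
for p in [(362,112),(469,150),(297,322)]: print(at(c,np.array(p)/1.5,.042,True).round(4))
# socket: fit a dark cross, bright yellow surroundings
s=np.arange(-.024,.0241,.001); X,Y=np.meshgrid(s,s); X=X.ravel();Y=Y.ravel()
ins=((abs(X)<.0057)&(abs(Y)<.019))|((abs(Y)<.0057)&(abs(X)<.019)); w=np.where(ins,-1/ins.sum(),1/(~ins).sum())
best=[]
for th in np.radians(np.arange(2,14,1)):
 for x in np.arange(.478,.497,.001):
  for y in np.arange(.113,.132,.001):
    P=np.c_[x+X*np.cos(th)-Y*np.sin(th),y+X*np.sin(th)+Y*np.cos(th),0*X+.096]
    best.append(((samp(g,projw(c,P))*w).sum(),x,y,np.degrees(th)))
print(sorted(best)[-3:]); o=r.get_obs();print(o['ee_pos'],o['wrist_force'])
E
```

```text
[(np.float32(18.060547), np.float64(0.5429999999999986), np.float64(-0.11399999999999999)), (np.float32(18.197243), np.float64(0.5429999999999986), np.float64(-0.11449999999999999)), (np.float32(18.508896), np.float64(0.5424999999999986), np.float64(-0.11449999999999999))]
[ 0.5942 -0.0788  0.042 ]
[ 0.5781 -0.1667  0.042 ]
[ 0.4141 -0.0477  0.042 ]
[(np.float64(61.61495708199797), np.float64(0.487), np.float64(0.12400000000000001), np.float64(8.0)), (np.float64(61.71551190817019), np.float64(0.487), np.float64(0.12400000000000001), np.float64(6.000000000000001)), (np.float64(61.770264251587214), np.float64(0.487), np.float64(0.12400000000000001), np.float64(7.0))]
[ 0.4813655  -0.10886465  0.24824964] [-0.13189764  0.78236512 -0.15584846]
```

```bash
python3 -m handwheel '6 1.4 0 0 0;6 1.4 4 0 0;6 1.4 8 0 0;6 1.4 8 0 0;6 1.4 8 0 0'; python3 -c "
from h import *
cam('wrist');o=r.get_obs();print(o['ee_pos'],o['orientation'],o['wrist_force'])"
```

```text
time: 7.35
ee_pos: [0.5426, -0.115, 0.1686]
orientation: [0.997, 0.072, -0.001, -0.0]
wrist_force: [0.2, -0.9, -0.1]
gripper_width: 0.0138
finger_force: 34.9
[ 0.54363539 -0.11532635  0.16998037] [9.97382698e-01 7.22927318e-02 1.20916303e-03 2.29728897e-04] [ 0.26555786 -0.78648421 -0.33496232]
```

```bash
python3 -m handwheel '-0.1 0 2 0 0;-0.1 0 4 0 0;-0.1 0 5.5 0 0;-0.1 0 6.2 0 0;-0.1 0 6.2 0 0;-0.1 0 6.2 0 0'
```

```text
time: 8.0
ee_pos: [0.5428, -0.1159, 0.1081]
orientation: [0.997, 0.072, 0.002, 0.0]
wrist_force: [-0.4, 0.4, -0.7]
gripper_width: 0.0138
finger_force: 34.9
```

```bash
python3 -m handwheel '0 0 0.3 0 0;0 0 0.3 0 0;0 0 0.3 0 0'
```

```text
time: 8.3
ee_pos: [0.5434, -0.1161, 0.1064]
orientation: [0.997, 0.072, 0.002, 0.001]
wrist_force: [-1.1, -0.0, 9.8]
gripper_width: 0.0139
finger_force: 35.0
```

```bash
python3 -m handwheel '0 0 0 0 0.5;0 0 0 0 0.5;0 0 0 0 0.5;0 0 0 0 0.5;0 0 -3 0 0.6;0 0 -7 0 0.7;-4 -1 -12 0 0.8;-6 -1 -16 0 0.8;-6 -1 -16 0 0.8;-6 -1 -16 0 0.8;-6 -1 -16 0 0.8'
python3 - <<'E'
from h import *
cam('wrist');c=cam('wrist'); p=c['pixels']; cv2.imwrite('pics/w4.png',cv2.resize(p[90:330,110:400,::-1],(725,600),interpolation=cv2.INTER_CUBIC))
for q,z in [('fresh',.042),('fresh_grip',.106),('spent',.042),('spent_grip',.106)]:
    for m in r.mark_of(q,'wrist')[:4]: print(q,np.round(m['centre'],1),round(m['conf'],2),at(c,m['centre'],z,True).round(3))
o=r.get_obs();print(o['ee_pos'],o['orientation'],o['time'])
E
```

```text
time: 9.4
ee_pos: [0.4807, -0.1143, 0.2624]
orientation: [0.997, 0.072, -0.001, -0.0]
wrist_force: [-0.5, 0.7, -0.2]
gripper_width: 0.0746
finger_force: 0.0
fresh [238.1 194.3] 0.84 [ 0.444 -0.101  0.042]
fresh_grip [236.7 208.5] 0.7 [ 0.447 -0.102  0.106]
spent [ 76.5 224.3] 0.91 [0.359 0.14  0.042]
spent [50.  44.4] 0.68 [0.626 0.2   0.042]
spent [259.1 118.8] 0.57 [ 0.543 -0.113  0.042]
spent_grip [260.5 119.2] 0.7 [ 0.546 -0.113  0.106]
spent_grip [ 7.5 36.3] 0.69 [0.632 0.231 0.106]
spent_grip [ 60.8 234.9] 0.61 [0.373 0.126 0.106]
[ 0.48083011 -0.11424319  0.26227224] [ 9.97391480e-01  7.21726129e-02 -1.08618354e-03 -4.12746384e-04] 9.7
```

View pics/w4.png

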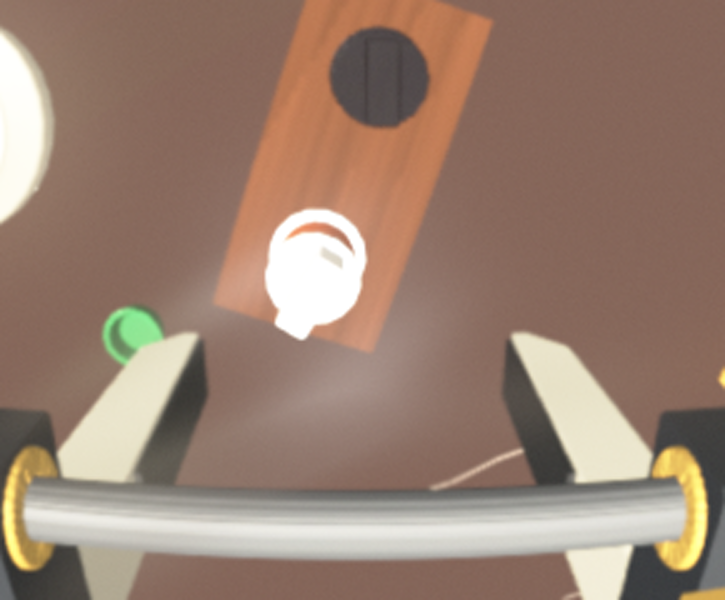

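The view shows the spent capsule seated in the far well at (380,77). The fresh bar points from (293,330) towards (332,258), so I'll fit its pose by silhouette.

```bash
cat > fit.py <<'E'
from h import *
def hull(c,pts,S): 
    uv=((projw(c,pts)-S['o'])*S['k']); m=np.zeros(S['sh'],np.uint8); cv2.fillConvexPoly(m,cv2.convexHull(np.round(uv*16).astype(np.int32)),1,shift=4); return m
a=np.linspace(0,2*np.pi,60)
def model(c,x,y,z,th,S):
    m=np.zeros(S['sh'],np.uint8)
    for rad,z0,z1 in [(.024,0,.006),(.02,.006,.036),(.0215,.036,.042)]:
        m|=hull(c,np.vstack([np.c_[x+rad*np.cos(a),y+rad*np.sin(a),0*a+z+h] for h in (z0,z1)]),S)
    b=np.array([(i*.018,j*.007,h) for i in(-1,1) for j in(-1,1) for h in(.042,.068)]); q=np.radians(th)
    return m|hull(c,np.c_[x+b[:,0]*np.cos(q)-b[:,1]*np.sin(q),y+b[:,0]*np.sin(q)+b[:,1]*np.cos(q),z+b[:,2]],S)
E
python3 - <<'E'
from fit import *
c=cam('wrist'); p=c['pixels']; S=dict(o=np.array([200,160]),k=4,sh=(80*4,80*4))
cr=cv2.resize(p[160:240,200:280],(320,320),interpolation=cv2.INTER_CUBIC)
h=cv2.cvtColor(cr,cv2.COLOR_RGB2HSV); w=((h[...,1]<75)&(h[...,2]>165)).astype(np.uint8)
n,l,st,_=cv2.connectedComponentsWithStats(w); k=l[int((208.5-160)*4),int((236.7-200)*4)]; print(k,st[k])
cs,_=cv2.findContours((l==k).astype(np.uint8),cv2.RETR_EXTERNAL,cv2.CHAIN_APPROX_NONE); M=np.zeros(S['sh'],np.uint8); cv2.drawContours(M,cs,-1,1,-1)
def cost(v): m=model(c,v[0],v[1],.042,v[2],S); return 1-(m&M).sum()/(m|M).sum()
from scipy.optimize import minimize
R_=[]
for th in range(0,180,15):
    q=minimize(cost,[.447,-.099,th],method='Nelder-Mead',options=dict(initial_simplex=[[.447,-.099,th],[.451,-.099,th],[.447,-.095,th],[.447,-.099,th+12]],maxfev=100)); R_.append((q.fun,*q.x.round(4)))
for t in sorted(R_)[:5]: print(t)
b=np.array(sorted(R_)[0][1:]); m=model(c,b[0],b[1],.042,b[2],S); e=cr.copy(); g=(e*.7).astype(np.uint8); d,_=cv2.findContours(m,0,1); cv2.drawContours(g,d,-1,(0,0,255),1); cv2.drawContours(g,cs,-1,(0,255,0),1)
dark=np.clip((cr.astype(float)-200)*4.5,0,255).astype(np.uint8)
cv2.imwrite('pics/fit.png',np.hstack([g,dark])[:,:,::-1])
E
```

```text
1 [   62    54   164   212 24742]
(np.float64(0.06795930120944516), np.float64(0.4468), np.float64(-0.0984), np.float64(-21.7678))
(np.float64(0.06799769629487429), np.float64(0.4471), np.float64(-0.0983), np.float64(-20.2588))
(np.float64(0.0682612201021231), np.float64(0.4471), np.float64(-0.0987), np.float64(160.6351))
(np.float64(0.0683048569783068), np.float64(0.4471), np.float64(-0.0981), np.float64(158.2488))
(np.float64(0.06834062811948094), np.float64(0.4471), np.float64(-0.0987), np.float64(-19.9281))
```

View pics/fit.png

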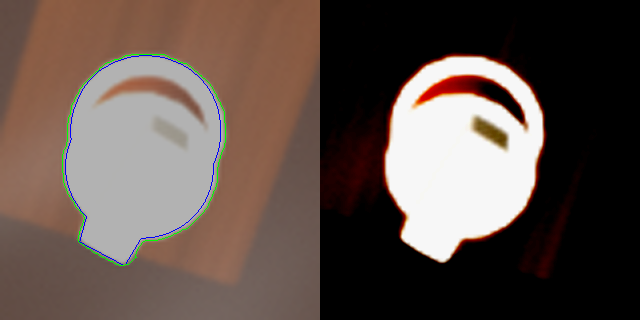

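The green and blue outlines agree, giving the fresh capsule at (0.447,-0.0985) and yaw about -20.5°. I'll turn +28.8° and hover.

```bash
python3 -m handwheel '-3.1 -2 3 8 0.8;-3.1 -2 6 16 0.8;-3.1 -2 9 24 0.8;-3.1 -2 9 28.8 0.8;-3.1 -2 9 28.8 0.8;-3.1 -2 9 28.8 0.8' ; python3 -c "
from h import *
cam('wrist');o=r.get_obs();print(o['ee_pos'],2*np.degrees(np.arctan2(o['orientation'][1],o['orientation'][0])))"
```

```text
time: 10.35
ee_pos: [0.4479, -0.0991, 0.1736]
orientation: [0.984, -0.177, 0.0, -0.0]
wrist_force: [-0.6, 0.2, 0.7]
gripper_width: 0.0746
finger_force: 0.0
[ 0.44797495 -0.09913395  0.17387252] -20.44146397244562
```

```bash
python3 -m handwheel '0 0 4 0 0.8;0 0 6.7 0 0.5;0 0 6.7 0 0;0 0 6.7 0 0;0 0 6.7 0 0;0 0 6.7 0 0;0 0 6.7 0 0;0 0 6.7 0 0;0 0 6.7 0 0;0 0 6.7 0 0;0 0 6.7 0 0;0 0 6.7 0 0' 50
```

```text
time: 11.6
ee_pos: [0.4475, -0.0991, 0.1067]
orientation: [0.984, -0.178, 0.0, -0.0]
wrist_force: [-0.7, 0.9, 3.8]
gripper_width: 0.0135
finger_force: 49.9
```

```bash
python3 -m handwheel '0 0 -4 0 0;0 0 -8 0 0;0 0 -12.5 0 0;-4 -22.2 -12.5 -8 0;-4 -22.2 -12.5 -16 0;-4 -22.2 -12.5 -24 0;-4 -22.2 -12.5 -28.4 0;-4 -22.2 -12.5 -28.4 0;-4 -22.2 -12.5 -28.4 0;-4 -22.2 -12.5 -28.4 0;-4 -22.2 -12.5 -28.4 0'
python3 - <<'E'
from h import *
cam('wrist');c=cam('wrist');o=r.get_obs();print(o['ee_pos'],2*np.degrees(np.arctan2(o['orientation'][1],o['orientation'][0])),o['finger_force'])
cv2.imwrite('pics/w5.png',cv2.resize(c['pixels'][:,:,::-1],(768,576),interpolation=cv2.INTER_CUBIC))
E
```

```text
time: 12.7
ee_pos: [0.4874, 0.1207, 0.231]
orientation: [0.998, 0.067, -0.001, 0.001]
wrist_force: [-0.1, -0.1, -0.2]
gripper_width: 0.014
finger_force: 49.9
[0.4876531  0.12084639 0.23131849] 7.67087358273324 49.91578996181488
```

View pics/w5.png

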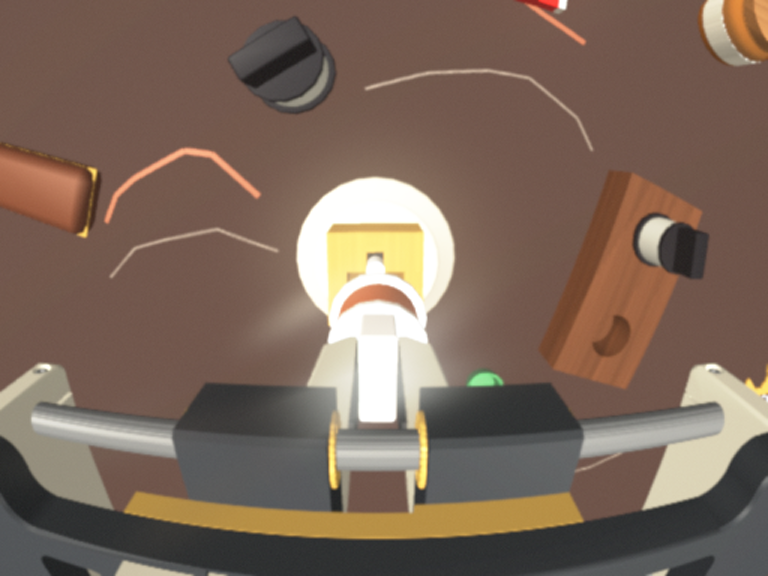

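The view shows the fresh capsule held over the socket. The slot, at column 375, is about 1.5–2 mm to the left of the capsule axis at 378. I'll shift -0.2 cm in y and lower.

```bash
python3 -m handwheel '0 -0.2 0 -0.5 0;0 -0.2 2 -0.5 0;0 -0.2 3.6 -0.5 0;0 -0.2 3.6 -0.5 0;0 -0.2 3.6 -0.5 0;0 -0.2 4.5 -0.5 0;0 -0.2 5.4 -0.5 0;0 -0.2 5.4 -0.5 0;0 -0.2 5.4 -0.5 0'; python3 -c "
from h import *
cam('top');o=r.get_obs();print(o['ee_pos'],2*np.degrees(np.arctan2(o['orientation'][1],o['orientation'][0])),o['wrist_force'],o['ft_torque'])"
```

```text
time: 13.7
ee_pos: [0.4871, 0.1241, 0.1769]
orientation: [0.997, 0.073, -0.001, 0.001]
wrist_force: [-1.2, -1.5, -2.5]
gripper_width: 0.0135
finger_force: 49.9
[0.48713226 0.12413387 0.17709908] 8.339620738696581 [-0.78948082 -2.29513662 -2.31201416] [-0.6067843   0.05895943  0.00897565]
```

The fins have entered with no upward force, so the splines are meshed. Pressing home.

```bash
python3 -m handwheel '0 0.05 0.5 0 0;0 0.05 1 0 0;0 0.05 1.4 0 0;0 0.05 1.7 0 0;0 0.05 1.7 0 0;0 0.05 1.7 0 0' 60
```

```text
time: 14.35
ee_pos: [0.4878, 0.1241, 0.161]
orientation: [0.997, 0.073, 0.0, 0.0]
wrist_force: [-0.9, -2.2, 4.6]
gripper_width: 0.0132
finger_force: 59.9
```

```bash
python3 -m handwheel '0 0 0.2 0 0;0 0 0.2 0 0;0 0 0.2 0 0'; python3 -m handwheel '0 0 0.2 0 0;0 0 0.2 0 0;0 0 0.2 0 0'
```

```text
time: 14.65
ee_pos: [0.4879, 0.1241, 0.1608]
orientation: [0.997, 0.073, 0.001, 0.0]
wrist_force: [-4.0, -3.9, 16.3]
gripper_width: 0.0137
finger_force: 59.9
time: 14.95
ee_pos: [0.4879, 0.1241, 0.1607]
orientation: [0.997, 0.073, 0.001, 0.0]
wrist_force: [-8.7, -4.3, 30.7]
gripper_width: 0.0135
finger_force: 59.9
```

```bash
python3 -m handwheel '0 0 -0.1 0 0;0 0 -0.1 0 0;0 0 -0.1 0 0;0 0 -0.1 0 0;0 0 -0.1 0 0' && python3 -c "
from h import *
cam('scene')
for m in r.mark_of('spent','scene'): print(m)
o=r.get_obs();print(o['ee_pos'],o['wrist_force'],o['finger_force'])
print(r.close_job())"
```

```text
time: 15.45
ee_pos: [0.4879, 0.1241, 0.1607]
orientation: [0.997, 0.073, 0.001, 0.0]
wrist_force: [-5.8, -4.3, 23.2]
gripper_width: 0.0139
finger_force: 59.9
{'centre': [323.9, 173.5], 'conf': 0.8}
{'centre': [230.9, 230.2], 'conf': 0.61}
{'centre': [247.2, 145.7], 'conf': 0.56}
[0.48790965 0.12411217 0.16072608] [-6.34323612 -4.65131924 24.27071133] 59.9338960647583
the job is handed in; nothing more can be done
None
```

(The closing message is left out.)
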